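# Pin the drawbar into its clevis

### The arm

A 6-joint arm with a two-finger parallel gripper is mounted at the origin on a cart in front of the work surface, level with it; the furniture and walls round the work are solid. World frame = base frame: x ahead of the robot, y to its left, z up, the work surface at z = 0. Lengths are in m, angles in rad, forces in N, time in s.
With the tool pointing down it reaches from about 0.275 to 0.75 m from the base axis. Payload 10.2 kg.
Tool frame: the origin (TCP) lies on the centre line of the jaws, within the pads' length; the fingertips stand tcp_to_tips ahead of it and the grasp point (between the pads) lies 3 mm ahead of it (tcp_to_tips is the distance from the TCP to the fingertips, in m); z points along the fingers, y is the line along which they close (so a half turn about z gives the same grasp; the last joint's range is limited). The gripper opens to 88 mm and grips with 3 to 60 N. Pads are 18 mm wide; open, the fingers measure 123 mm over their backs; the gripper's body (75 mm by 187 mm) begins 45 mm behind the grasp point.
Start: joints at [-1.434, 0.313, 1.498, -0, 1.331, -0.223], TCP at [0.185, -0.491, 0.234] pointing down, gripper open.
Joint ranges: [-2.94, 2.94], [-0.97, 2.17], [0.19, 2.56], [-1.23, 4.37], [0.02, 3.11], [-2.88, 2.88]. Speed limits (rad/s): [2.39, 2.39, 3.01, 3.14, 3.14, 3.14].

### API

Orientations are given as a 3x3 rotation matrix whose columns are the frame's x, y, z axes.
In Python, from plant import state, grab_frame, finish_job, tcp_to_tips gives the robot as it stands.
- The arm moves only by the shell command python3 -m handwheel 'ROWS' [FORCE]. ROWS is JSON, a list of rows, each a list of 3 entries, a list of its own where there are three numbers: the opening, from 0 (shut) to 1 (fully open), then the shift along the world's x, y, z in cm, then the turn, a rotation vector about the world's x, y, z in rad. A call has exactly 5 rows; each row shifts and turns the commanded pose from where the row before left it; what a row does not reach is not made up. A row lasts 1/10 s, in which the tool goes at most 50 mm and 8.59 degrees, less where a joint would pass 70% of its speed; a pose out of reach is approached as far as the arm can. A call is refused whole if a number of a shift passes 5 or a number of a turn 0.15, either way. A call with a gripper value outside its range is refused whole. The fingers move at their own pace and stop on an object; FORCE is the grip in N (left out, the last holds). Time passes only in rows, so rows that do not move let the fingers close, or fill a call up. It gives the time, the measured TCP pose, the force, the opening and the grip force at its end, in the units of the state.
- state(): the state, without advancing time (a new reading comes with each control period).
- grab_frame(name): name is "scene" or "top"; returns a dict with "frame" (384x512x3 uint8, blue, green, red), "fovy" (degrees; the focal length in pixels is half the picture's height over the tangent of half this angle, whatever the lens; pixels are square), "cx", "cy" (the principal point, pixels), "k1" (the pictures are not rectified: a ray, as slopes to the right and down, at radius r is drawn at 1 + k1 r^2 times it, then the intrinsics apply), "position" and "attitude" of the camera in the world. Camera axes: x right, y down, z forward; pixel columns grow to the right and rows downward; lengths in m; the calibration is good to about 2 mm. A picture is of the moment at which its call begins. There is no depth.
- finish_job(): hands the job in; it is judged then, once.
The state is a dict: "time": time; "q": joint angles; "joint_velocities": joint speeds; "joint_torque": joint torques, N m; "tool_pos": TCP position; "orientation": TCP orientation; "wrist_force": force on the tool from outside, world axes, zero at the start; "ft_torque": the same for the moment, N m; "grip_width": finger opening in m; "grasp_force": force on a finger pad.
Only numpy, scipy, OpenCV 4.12 (cv2) and the standard library are available. Lean on these libraries where they do the work, as an engineer would, in place of code of your own. Each camera call takes 0.05 s, during which the arm holds its last target. There are 200 camera calls.

### The job

Swing the drawbar by its upright handle until it rests against the stop between the ears of the clevis, then take the locking pin from its wooden stand and push it down through the upper ear, the drawbar and the lower ear until its flange sits flush on the upper ear, and let go. Feel for the hole and press gently: never force the pin against the metal. Leave the loose roll of tape and the loose spark plug where they lie.

Things in the scene. Friction and masses are not known exactly. Their poses are not given: they have to be found in the camera images.
- base: Dark steel base plate fixed to the bench, 12 mm thick, from x -100 to 100 and y -75 to 115 mm of its origin, which is on the bench under the nominal pin axis. Bolted on it: a grey clevis, two level ears 50 mm wide from y -25 to 100, joined by a column at y 76 to 100. Its bolts pass slots along the plate's x: the whole clevis sits up to 14 mm off nominal in + or - x.
- ear_nominal (a point): Nominal middle of the 18 mm hole's mouth in the flat top of the upper ear (z 50 to 64 mm), axes as the base's. The true hole is off by the clevis offset: up to 14 mm along the base's + or - x, not measured, new each time, fixed during a run; y is true. Find it by feel or by sight.
- lower_nominal (a point): Nominal middle of the lower ear's hole mouth, also shifted by the clevis offset. Lower ear z 12 to 34 mm, hole 18.5 mm, closed below by the base. Two spring balls in its sides at z 24 mm (base + and - y) grip the pin over the last 10 mm of its way: it can stick short of home, takes a press of about 4 to 10 N and then snaps in.
- hinge_nominal (a point): Nominal middle of the drawbar's upright hinge at the upper ear's top (50 mm in the base's +y from the hole), also shifted in x by the clevis offset. A bolt head 18 mm wide, 4 mm high, stands on it.
- drawbar (a joint): Angle (rad) of the steel bar (z 35 to 49 mm, 34 mm wide, 19 mm hole) on its hinge; 0: bar along base -y, holes in line; plus swings the end to base -x; the stop is at -0.02 (hole 1 mm past; the pin's nose draws it back). Stiff, 0.2 N m: stays where left. Upright round handle 18 mm wide, top z 104 mm, axis 140 mm from the hinge: base x = offset - 140 sin q, y = 50 - 140 cos q mm.
- pin: Loose steel pin, 0.14 to 0.28 kg, upright: round shank 16 mm wide, 48 mm long, its nose narrowing to 13 mm over the last 4 mm; round flange 30 mm wide from 48 to 53 mm; dark square grip 22 x 22 mm (faces along its x and y) up to 91 mm. Origin: middle of the nose's end, z up along the pin. Fully home, the origin is 16 mm above the bench.
- stand: Wooden block 64 x 64 x 54 mm fixed to the bench, with an upright through hole 19 mm wide in which the pin waits with its flange on the block's top (pin origin 6 mm above the bench). Origin: middle of its underside.
- tape_black: Loose roll of black tape, 62 mm wide, 19 mm high, lying flat; leave it alone. Origin: middle of its underside.
- spark_plug: Loose spark plug, 24 x 75 x 21 mm, lying on the bench; leave it alone. Origin: middle of its underside.
Things that resemble listed ones, but are neither listed nor needed, are in the scene too. What is meant by the stand is not yellow, and is the smaller of those in its own colour.

How it is judged:
By the outcome, as a careful person would: the job done as asked, in the order asked, and still so for the second after the job is handed in, with the robot touching nothing.
It also fails if it takes over 64 s, if anything falls off the work surface, if the arm or the gripper's body presses on something with over 40 N, if the wrist force passes 120 N, or if a joint passes its speed limit or range.

## Working session

There is one attempt and no reset: what is moved stays moved. The work goes in short steps, Python scripts to look and compute and a shell command to move; the robot and the scene stay as the last step left them, time stands still between calls to the robot, and variables do not carry over. Pictures are saved under pics/ and viewed, at most 10 in all, crops included, and the job is handed in when it is done.

```bash
mkdir -p pics; python3 - <<'E'
from plant import *
import cv2
print(tcp_to_tips); s=state(); print(s['time'],s['tool_pos'],s['orientation'],s['grip_width'],s['wrist_force'])
for n in("scene","top"):
    f=grab_frame(n); cv2.imwrite(f"pics/{n}0.png",f["frame"]); print({k:v for k,v in f.items() if k!="frame"})
E
```

```text
0.022
0.0 [ 0.18479142 -0.49113692  0.23338305] [[ 9.35967500e-01  3.52086359e-01 -1.85788338e-04]
 [ 3.52086311e-01 -9.35966722e-01  1.23510037e-03]
 [ 2.60970291e-04 -1.22142734e-03 -9.99999220e-01]] 0.08825259609175343 [ 0.30007036 -0.31295097  0.56795963]
{'fovy': 43.55273879280291, 'cx': 258.3278007869017, 'cy': 192.25368462904206, 'k1': -0.010804312231769943, 'position': array([0.16074479, 0.55753329, 0.66321887]), 'attitude': array([[-0.8692134 , -0.30648969,  0.38798472],
       [-0.49393529,  0.57360294, -0.65345818],
       [-0.02227098, -0.75963395, -0.64996943]])}
{'fovy': 55.08786299878388, 'cx': 261.88079723459833, 'cy': 189.6507897929359, 'k1': -0.08881756710242014, 'position': array([ 0.32673793, -0.02020258,  0.93425675]), 'attitude': array([[-0.11894849, -0.96973451,  0.21322815],
       [-0.9928769 ,  0.11469209, -0.03226746],
       [ 0.00683529, -0.21554747, -0.97646944]])}
```

View pics/scene0.png

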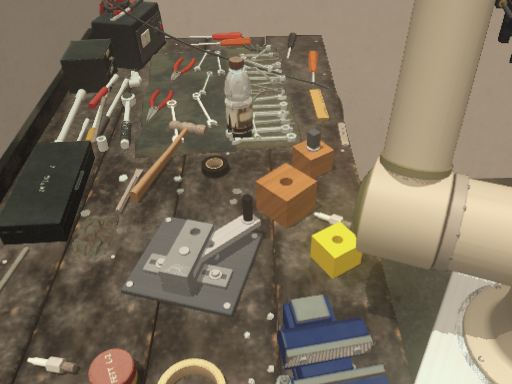

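View pics/top0.png

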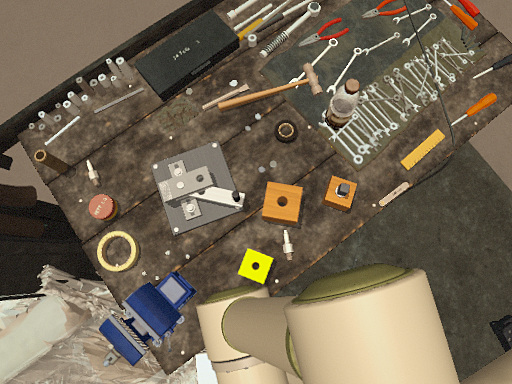

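Top view: the block candidates are the large orange one (282,202, empty hole), the small orange one with a dark-gripped pin (340,192), and the yellow one (256,266). The small orange block fits: not yellow, and the smaller of its colour. I'll confirm it in a crop.

```bash
python3 - <<'E'
import cv2
t=cv2.imread("pics/top0.png")[135:245,145:365]; s=cv2.imread("pics/scene0.png")[115:315,115:345]
cv2.imwrite("pics/topc.png",cv2.resize(t,None,fx=3.6,fy=3.6,interpolation=cv2.INTER_CUBIC))
cv2.imwrite("pics/scenec.png",cv2.resize(s,None,fx=3,fy=3,interpolation=cv2.INTER_CUBIC))
E
```

```text
(no output)
```

View pics/topc.png

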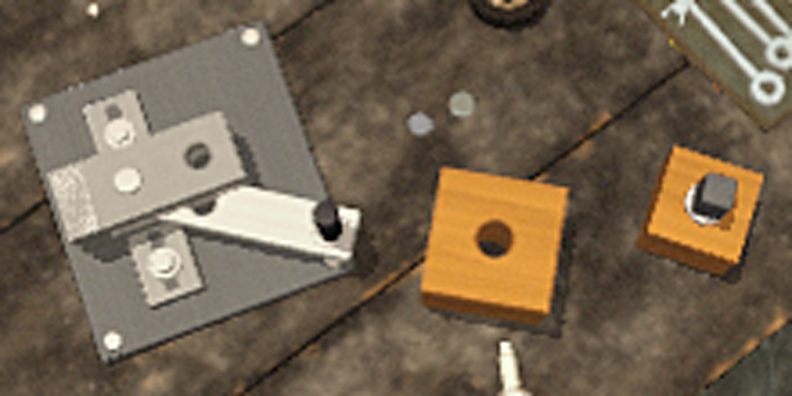

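View pics/scenec.png

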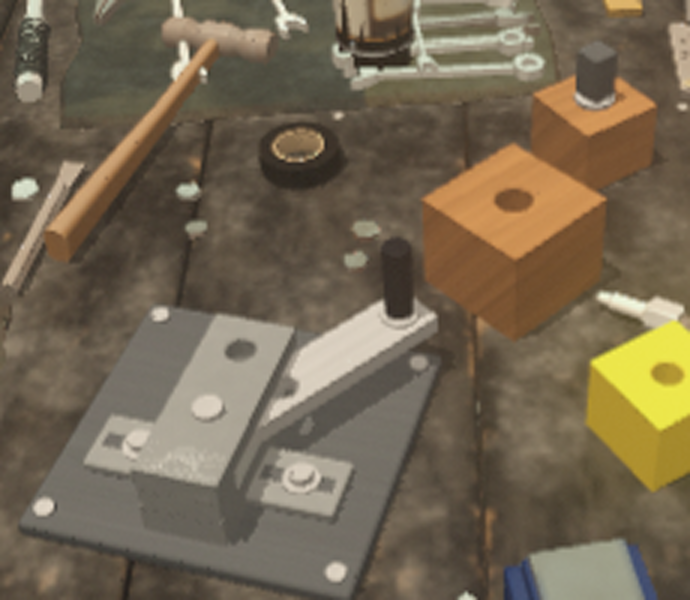

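```bash
cat > h.py <<'E'
import numpy as np,pickle,cv2
from scipy.optimize import least_squares
def K(f):
    F=192/np.tan(np.radians(f["fovy"]/2)); return F
def proj(f,P):
    c=(np.atleast_2d(P)-f["position"])@f["attitude"]; s=c[:,:2]/c[:,2:]; r2=(s**2).sum(1,keepdims=True)
    return s*(1+f["k1"]*r2)*K(f)+[f["cx"],f["cy"]]
def atz(f,uv,z):
    return least_squares(lambda p:proj(f,[p[0],p[1],z])[0]-uv,[.45,0]).x
E
python3 - <<'E'
from h import *
from plant import *
T=grab_frame("top");S=grab_frame("scene")
t=lambda u,v:np.array([u/3.6+145-.4,v/3.6+135-.4]); s=lambda u,v:np.array([u/3+115-.3,v/3+115-.3])
D={'hole':(.064,(198,155),(241,349)),'hinge':(.068,(128,180),(207,406)),'handle':(.104,(326,210),(397,244)),
'grip':(.097,(718,193),(597,50)),
'stL':(.054,(676,146),(655,102)),'stA':(.054,(676,146),(592,70)),
'stB':(.054,(764,175),(655,102)),
'stC':(.054,(740,262),(655,102)),'stD':(.054,(648,236),(597,138)),'stE':(.054,(648,236),(533,98)),
'p1':(.012,(262,22),(155,305)),'p2':(.012,(22,110),(22,525)),'p3':(.012,(108,362),(345,600)),'p4':(.012,(352,275),(440,352)),
'ear1':(.064,(222,111),(218,316)),'ear2':(.064,(246,175),(296,328)),'cur':(.054,(0,0),(0,0))}
R={}
for k,(z,a,b) in D.items():
    A,B=atz(T,t(*a),z),atz(S,s(*b),z); R[k]=(A+B)/2; print(k,(A*1e3).round(1),(B*1e3).round(1))
h=R['hole']-R['hinge'];print('|hole-hinge|',np.linalg.norm(h),'dir',np.degrees(np.arctan2(h[1],h[0])))
h=R['handle']-R['hinge'];print('handle',np.linalg.norm(h),np.degrees(np.arctan2(h[1],h[0])))
c=np.array([R['p%d'%i] for i in(1,2,3,4)]);print(np.linalg.norm(c-np.roll(c,-1,0),axis=1),[np.degrees(np.arctan2(*(d[::-1]))) for d in np.roll(c,-1,0)-c])
E
```

```text
hole [564.4  98.5] [564.9  99. ]
hinge [551.6 146.4] [552.9 148. ]
handle [507.6  14.5] [507.2  13.7]
grip [ 490.4 -239.6] [ 493.2 -239.5]
stL [ 535.  -227.4] [ 453.2 -257.7]
stA [ 535.  -227.4] [ 510.6 -273.8]
stB [ 507.6 -284.8] [ 453.2 -257.7]
stC [ 449.7 -257.9] [ 453.2 -257.7]
stD [ 474.9 -198.3] [ 472.  -198.7]
stE [ 474.9 -198.3] [ 533.3 -221.1]
p1 [673.8  50.6] [674.   52.7]
p2 [627.6 230.9] [628.1 233.7]
p3 [437.8 180.7] [440.3 188.2]
p4 [479.   5.] [486.9   1.2]
ear1 [593.4  79.6] [593.4  82.6]
ear2 [546.7  67.3] [546.2  68.9]
cur [697.3 231.3] [ 977.1 -142.7]
|hole-hinge| 0.050016595792503345 dir -75.65033347616031
handle 0.14045640149818858 -108.64074700644228
[0.18642514 0.19478078 0.18658085 0.19703562] [np.float64(104.29766281574197), np.float64(-165.77556126521185), np.float64(-76.39481676046599), np.float64(14.266590333296065)]
```

The crops confirm that the small orange block (crop top 705,205) holds the dark square-gripped pin, so it is the stand. The two views agree to about 2 mm. Hole to hinge comes out at 50.0 mm and handle to hinge at 140.5 mm, and both match the given sizes. Next I need the grip's yaw.

```bash
python3 - <<'E'
import cv2,numpy as np
t=cv2.imread("pics/top0.png")[175:215,323:363]; s=cv2.imread("pics/scene0.png")[122:162,294:334]
cv2.imwrite("pics/pinc.png",np.hstack([cv2.resize(i,None,fx=10,fy=10,interpolation=cv2.INTER_CUBIC) for i in(t,s)]))
E
```

```text
(no output)
```

View pics/pinc.png

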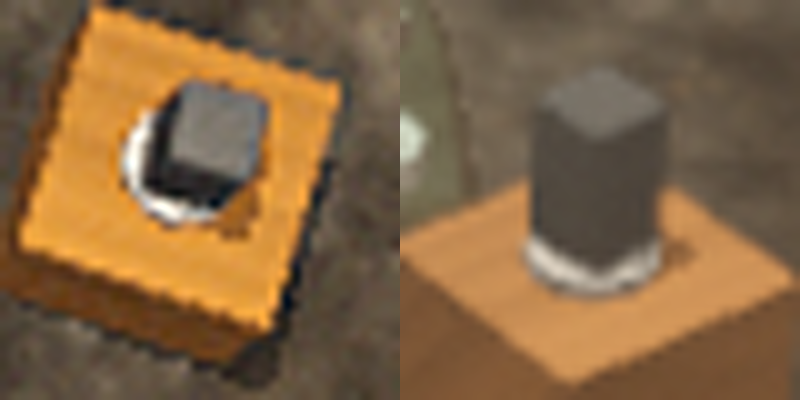

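The crop shows the grip's top corners at top-crop (188,80), (268,92), (250,172), (172,153) and scene-crop (200,68), (265,103), (198,138), (132,103).

```bash
python3 - <<'E'
from h import *
from plant import *
T=grab_frame("top");S=grab_frame("scene")
for f,o,C in((T,(322.55,174.55),[(188,80),(268,92),(250,172),(172,153)]),(S,(293.55,121.55),[(200,68),(265,103),(198,138),(132,103)])):
    c=np.array([atz(f,np.array(o)+np.array(p)/10,.097) for p in C]); d=np.roll(c,-1,0)-c
    print(c.mean(0),np.linalg.norm(d,axis=1),[round(np.degrees(np.arctan2(v[1],v[0]))%90,1) for v in d])
E
```

```text
[ 0.49319677 -0.24123096] [0.01910129 0.01996764 0.0187915  0.01818671] [np.float64(74.6), np.float64(67.9), np.float64(69.2), np.float64(68.5)]
[ 0.49301012 -0.23765668] [0.01870779 0.01986425 0.01868899 0.02022225] [np.float64(71.6), np.float64(69.4), np.float64(72.7), np.float64(69.5)]
```

```bash
R='[[1,[2.15,3.37,0],[0,0,0.059]],[1,[2.15,3.37,0],[0,0,0.059]],[1,[2.15,3.37,0],[0,0,0.059]],[1,[2.15,3.37,0],[0,0,0.059]],[1,[2.15,3.37,0],[0,0,0.059]]]' ; python3 -m handwheel '[[1,[2.15,3.37,0],[0,0,0.059]],[1,[2.15,3.37,0],[0,0,0.059]],[1,[2.15,3.37,0],[0,0,0.059]],[1,[2.15,3.37,0],[0,0,0.059]],[1,[2.15,3.37,0],[0,0,0.059]]]' 12
python3 -m handwheel '[[1,[2.15,3.37,0],[0,0,0.059]],[1,[2.15,3.37,0],[0,0,0.059]],[1,[2.15,3.37,0],[0,0,0.059]],[1,[2.15,3.37,0],[0,0,0.059]],[1,[2.15,3.37,0],[0,0,0.059]]]'
python3 -m handwheel '[[0.6,[2.15,3.37,-1],[0,0,0.059]],[0.6,[2.15,3.37,-1],[0,0,0.059]],[0.6,[2.15,3.37,-1],[0,0,0.059]],[0.6,[2.15,3.37,-1],[0,0,0.059]],[0.6,[2.15,3.37,-1],[0,0,0.059]]]'
python3 -m handwheel '[[0.6,[0,0,0],[0,0,0]],[0.6,[0,0,0],[0,0,0]],[0.6,[0,0,0],[0,0,0]],[0.6,[0,0,0],[0,0,0]],[0.6,[0,0,0],[0,0,0]]]'
```

```text
time: 0.8
tool_pos: [0.2929, -0.3214, 0.234]
orientation: [[0.792, 0.611, 0.0], [0.611, -0.792, -0.0], [0.0, 0.0, -1.0]]
wrist_force: [0.5, -0.3, 0.9]
grip_width: 0.0881
grasp_force: 0.0
time: 1.3
tool_pos: [0.4005, -0.1529, 0.2341]
orientation: [[0.58, 0.815, 0.0], [0.815, -0.58, -0.0], [0.0, 0.0, -1.0]]
wrist_force: [0.4, -1.2, -0.5]
grip_width: 0.0883
grasp_force: 0.0
time: 1.8
tool_pos: [0.508, 0.0158, 0.1835]
orientation: [[0.318, 0.948, 0.0], [0.948, -0.318, -0.0], [-0.0, 0.0, -1.0]]
wrist_force: [0.8, -1.2, 0.7]
grip_width: 0.0532
grasp_force: 0.0
time: 2.3
tool_pos: [0.5072, 0.0133, 0.1843]
orientation: [[0.322, 0.947, 0.001], [0.947, -0.322, -0.0], [0.0, 0.001, -1.0]]
wrist_force: [-0.0, 0.2, 0.1]
grip_width: 0.0528
grasp_force: 0.0
```

```bash
python3 -m handwheel '[[0.6,[0,0,-2.5],[0,0,0]],[0.6,[0,0,-2.5],[0,0,0]],[0.6,[0,0,-2],[0,0,0]],[0.6,[0,0,-1.9],[0,0,0]],[0.6,[0,0,0],[0,0,0]]]'
python3 -m handwheel '[[0,[0,0,0],[0,0,0]],[0,[0,0,0],[0,0,0]],[0,[0,0,0],[0,0,0]],[0,[0,0,0],[0,0,0]],[0,[0,0,0],[0,0,0]]]' 10
```

```text
time: 2.8
tool_pos: [0.5061, 0.0139, 0.0932]
orientation: [[0.321, 0.947, -0.004], [0.947, -0.321, 0.001], [-0.001, -0.004, -1.0]]
wrist_force: [-0.0, 0.1, 0.2]
grip_width: 0.0525
grasp_force: 0.0
time: 3.3
tool_pos: [0.5075, 0.0141, 0.0953]
orientation: [[0.32, 0.947, 0.001], [0.947, -0.32, -0.0], [0.0, 0.001, -1.0]]
wrist_force: [-0.5, -1.4, 2.8]
grip_width: 0.017
grasp_force: 10.0
```

```bash
python3 -m handwheel '[[0,[0.8,-0.24,0],[0,0,0.06]],[0,[0.81,-0.2,0],[0,0,0.06]],[0,[0.82,-0.15,0],[0,0,0.06]],[0,[0.83,-0.1,0],[0,0,0.06]],[0,[0.83,-0.05,0],[0,0,0.06]]]'
python3 -m handwheel '[[0,[0.83,0,0],[0,0,0.06]],[0,[0.84,0.05,0],[0,0,0.06]],[0,[0.82,0.1,0],[0,0,0.06]],[0,[0.82,0.15,0],[0,0,0.06]],[0,[0.6,0.15,0],[0,0,0.045]]]'
```

```text
time: 3.8
tool_pos: [0.5485, 0.0064, 0.0953]
orientation: [[0.024, 1.0, -0.0], [1.0, -0.024, -0.001], [-0.001, -0.0, -1.0]]
wrist_force: [-1.9, -2.1, 3.2]
grip_width: 0.0169
grasp_force: 10.0
time: 4.3
tool_pos: [0.5879, 0.0105, 0.0953]
orientation: [[-0.258, 0.966, 0.001], [0.966, 0.258, -0.001], [-0.002, 0.0, -1.0]]
wrist_force: [-0.3, -5.0, 2.8]
grip_width: 0.017
grasp_force: 10.0
```

```bash
python3 -m handwheel '[[0,[0.1,0.03,0],[0,0,0.01]],[0,[0.1,0.03,0],[0,0,0.01]],[0,[0.05,0.01,0],[0,0,0]],[0,[0,0,0],[0,0,0]],[0,[0,0,0],[0,0,0]]]'
```

```text
time: 4.8
tool_pos: [0.5901, 0.0111, 0.0954]
orientation: [[-0.274, 0.962, 0.001], [0.962, 0.274, -0.001], [-0.002, 0.001, -1.0]]
wrist_force: [0.9, -5.6, 1.5]
grip_width: 0.0165
grasp_force: 10.0
```

```bash
python3 -m handwheel '[[0,[0.1,0,0],[0,0,0.01]],[0,[0.1,0,0],[0,0,0]],[0,[0.1,0.02,0],[0,0,0.01]],[0,[0,0,0],[0,0,0]],[0,[0,0,0],[0,0,0]]]'
```

```text
time: 5.3
tool_pos: [0.5912, 0.0115, 0.0951]
orientation: [[-0.294, 0.956, -0.005], [0.956, 0.294, -0.001], [0.0, -0.005, -1.0]]
wrist_force: [-10.9, -5.7, 8.1]
grip_width: 0.0172
grasp_force: 10.0
```

```bash
python3 -m handwheel '[[0.5,[-0.1,0,0],[0,0,0]],[0.5,[0,0,0],[0,0,0]],[0.5,[0,0,0],[0,0,0]],[0.5,[0,0,2],[0,0,0]],[0.5,[0,0,4.5],[0,0,0]]]' 
python3 -m handwheel '[[0.5,[0,0,4.5],[0,0,0]],[0.5,[-1.2,-3.14,0],[0,0,-0.081]],[0.5,[-1.23,-3.14,0],[0,0,-0.081]],[0.5,[-1.23,-3.14,0],[0,0,-0.081]],[0.5,[-1.23,-3.14,0],[0,0,-0.081]]]'
python3 -m handwheel '[[0.5,[-1.2,-3.14,0],[0,0,-0.081]],[0.5,[-1.23,-3.14,0],[0,0,-0.081]],[0.5,[-1.23,-3.14,0],[0,0,-0.081]],[0.5,[-1.23,-3.14,0],[0,0,-0.081]],[0.5,[0,0,0],[0,0,0]]]'
python3 - <<'E'
from h import *
from plant import *
for n in("top","scene"):
    f=grab_frame(n); cv2.imwrite(f"pics/{n}1.png",f["frame"]); pickle.dump(f,open(n+"1.pkl","wb"))
s=state();print(s["tool_pos"],s["orientation"][:,1],s["q"])
t=cv2.imread("pics/top1.png")[140:225,145:255]; s=cv2.imread("pics/scene1.png")[195:320,115:275]
cv2.imwrite("pics/m1.png",np.hstack([cv2.resize(t,(400,309),interpolation=3),cv2.resize(s,(396,309),interpolation=3)]))
E
```

```text
time: 5.8
tool_pos: [0.5902, 0.0126, 0.1575]
orientation: [[-0.294, 0.956, -0.007], [0.956, 0.294, 0.002], [0.004, -0.006, -1.0]]
wrist_force: [0.1, 0.6, 0.3]
grip_width: 0.044
grasp_force: 0.0
time: 6.3
tool_pos: [0.5424, -0.1143, 0.2049]
orientation: [[0.028, 1.0, 0.0], [1.0, -0.028, 0.0], [0.0, 0.0, -1.0]]
wrist_force: [0.5, -0.2, -0.1]
grip_width: 0.044
grasp_force: 0.0
time: 6.8
tool_pos: [0.493, -0.2419, 0.2047]
orientation: [[0.347, 0.938, -0.0], [0.938, -0.347, -0.0], [-0.0, -0.0, -1.0]]
wrist_force: [0.3, 0.2, -0.2]
grip_width: 0.044
grasp_force: 0.0
[ 0.49404219 -0.23903761  0.20480037] [ 9.39666404e-01 -3.42092148e-01 -1.08446676e-04] [-6.64397882e-01  3.88480774e-01  1.46956869e+00  5.26616239e-04
  1.28382202e+00 -3.15404502e-01]
```

View pics/m1.png

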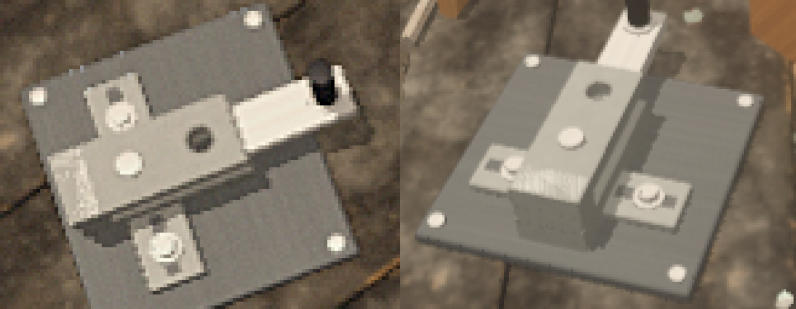

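The left half of m1 shows the bar under the ear and in line with it, with the hole at (200,138). Next I descend to the pin.

```bash
python3 -m handwheel '[[0.5,[-0.1,0,-3.5],[0,0,0]],[0.5,[0,0,-3.5],[0,0,0]],[0.5,[0,0,-2.8],[0,0,0]],[0.5,[0,0,-2],[0,0,0]],[0.5,[0,0,0],[0,0,0]]]' 
python3 -m handwheel '[[0,[0,0,0],[0,0,0]],[0,[0,0,0],[0,0,0]],[0,[0,0,0],[0,0,0]],[0,[0,0,0],[0,0,0]],[0,[0,0,0],[0,0,0]]]' 30
```

```text
time: 7.4
tool_pos: [0.4925, -0.237, 0.0846]
orientation: [[0.34, 0.941, -0.004], [0.941, -0.34, 0.003], [0.002, -0.005, -1.0]]
wrist_force: [-0.2, -0.2, -0.4]
grip_width: 0.0441
grasp_force: 0.0
time: 7.9
tool_pos: [0.4938, -0.2394, 0.0881]
orientation: [[0.342, 0.94, 0.002], [0.94, -0.342, -0.001], [-0.0, 0.003, -1.0]]
wrist_force: [2.4, -0.2, 7.5]
grip_width: 0.0214
grasp_force: 29.9
```

```bash
python3 -m handwheel '[[0,[0,0,1.5],[0,0,0]],[0,[0,0,2.5],[0,0,0]],[0,[0,0,3],[0,0,0]],[0,[0,0,4],[0,0,0]],[0,[0,0,2],[0,0,0]]]' 40
python3 -m handwheel '[[0,[0.8,3.4,0],[0,0,0]],[0,[0.8,3.8,0],[0,0,0]],[0,[0.8,3.8,0],[0,0,0]],[0,[0.8,3.8,0],[0,0,0]],[0,[0.8,3.8,0],[0,0,0]]]'
python3 -m handwheel '[[0,[0.8,3.8,0],[0,0,0]],[0,[0.8,3.8,0],[0,0,0]],[0,[0.8,3.8,0],[0,0,0]],[0,[0.8,3.8,0],[0,0,0]],[0,[0,0,-1],[0,0,0]]]'
python3 -m handwheel '[[0,[0,0,-1],[0,0,0]],[0,[0,0,-1],[0,0,0]],[0,[0,0,-1],[0,0,0]],[0,[0,0,0],[0,0,0]],[0,[0,0,0],[0,0,0]]]'
python3 - <<'E'
from h import *
from plant import *
s=state();print(s["tool_pos"],s["orientation"],s["wrist_force"],s["ft_torque"])
F=[]
for n in("top","scene"):
    f=grab_frame(n); cv2.imwrite(f"pics/{n}2.png",f["frame"]);F.append(f)
s=cv2.imread("pics/scene2.png")[150:270,115:275]
t=cv2.imread("pics/top2.png")[120:240,130:260]
cv2.imwrite("pics/m2.png",np.hstack([cv2.resize(s,None,fx=2.75,fy=2.75,interpolation=3),cv2.resize(t,None,fx=2.75,fy=2.75,interpolation=3)]))
E
```

```text
time: 8.4
tool_pos: [0.4933, -0.2394, 0.2197]
orientation: [[0.342, 0.94, 0.002], [0.94, -0.342, -0.002], [-0.001, 0.003, -1.0]]
wrist_force: [-0.1, -0.1, -2.2]
grip_width: 0.021
grasp_force: 39.9
time: 8.9
tool_pos: [0.5327, -0.0515, 0.2166]
orientation: [[0.342, 0.94, -0.001], [0.94, -0.342, 0.0], [-0.0, -0.001, -1.0]]
wrist_force: [0.6, 0.3, -2.4]
grip_width: 0.021
grasp_force: 39.9
time: 9.4
tool_pos: [0.5653, 0.1027, 0.2072]
orientation: [[0.338, 0.941, 0.001], [0.941, -0.338, 0.001], [0.001, 0.001, -1.0]]
wrist_force: [-0.0, -0.2, -3.5]
grip_width: 0.0209
grasp_force: 39.9
time: 9.9
tool_pos: [0.5651, 0.0984, 0.1769]
orientation: [[0.343, 0.939, -0.0], [0.939, -0.343, -0.0], [-0.0, -0.0, -1.0]]
wrist_force: [0.1, 0.1, -1.4]
grip_width: 0.021
grasp_force: 39.9
[0.56507236 0.09835591 0.17692519] [[ 3.42767688e-01  9.39420183e-01 -1.78993153e-04]
 [ 9.39420197e-01 -3.42767695e-01 -1.26548721e-05]
 [-7.32413129e-05 -1.63812102e-04 -9.99999984e-01]] [ 0.0590712   0.10361106 -1.3916028 ] [-0.00302329 -0.05153893  0.03008127]
```

View pics/m2.png

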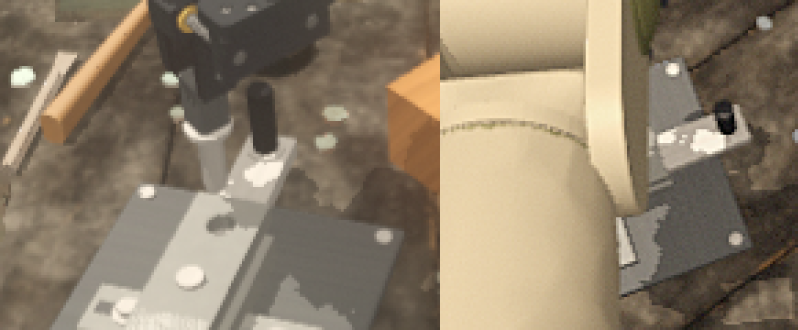

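m2 shows the pin upright in the jaws, with the shank at left-half x≈200-227 and the nose near (213,190). The hole is at (222,222).

```bash
python3 - <<'E'
from h import *
f=pickle.load(open("scene1.pkl","rb"))
P=lambda p:((proj(f,p)-[115,150]+.32)*2.75).round(1)
ax=np.array([.5651,.0984,0])
for z in(.0948,.1148,.1428): print(z,P(ax+[0,0,z]))
print("hole",P([.5646,.0987,.064]),P([.5654,.0984,.064]),"1mm along tool x:",P(ax+[.00342,.0094,.0948])-P(ax+[0,0,.0948]))
g=cv2.cvtColor(cv2.imread("pics/scene2.png"),6)[150:270,115:275]
for r in range(52,74,2): print(r,g[r,66:92])
E
```

```text
0.0948 [[215.9 188.2]]
0.1148 [[212.3 164.7]]
0.1428 [[207.1 130.4]]
hole [[221.6 223.6]] [[220.8 222.9]] 1mm along tool x: [[-13.3   7.4]]
52 [100  99  99 103 115 124 142 144 143 141 142 140 139 137 132 116 107 108
 106 105 102 102 124 173 182 173]
54 [ 98 100  99 103 109 111 126 133 138 138 140 140 141 140 135 125 113 113
 111 111 113 131 176 184 182 176]
56 [100 102 103 101 103 111 127 133 136 139 141 140 141 142 136 130 116 120
 120 120 138 176 186 182 162 166]
58 [103 104 105 103 102 104 111 133 134 139 139 140 142 142 138 133 116 115
 116 139 185 186 186 184 184 184]
60 [ 95  96 101 104 105 103 104 131 137 138 140 141 141 143 139 132 120 118
 139 184 186 185 184 183 189 206]
62 [ 92  97 100 104 104 101 104 127 150 148 139 141 140 141 140 134 126 132
 184 186 186 183 197 243 243 245]
64 [ 88  93  99 104 103 102 102 121 150 148 142 141 141 141 141 136 142 182
 185 184 183 183 196 235 244 243]
66 [ 84  91  94  96  95  93  93 105 145 149 148 142 141 141 140 138 165 234
 228 184 183 185 186 186 185 197]
68 [104 100  97  91  92  96  99  97 112 144 147 145 141 139 142 161 177 185
 182 183 185 185 186 185 184 182]
70 [143 142 143 143 146 161 193 201 187 185 171 166 167 187 232 229 198 194
 183 184 185 186 186 184 183 182]
72 [142 143 143 147 176 202 201 202 201 202 202 202 202 202 197 165 149 147
 148 155 157 165 170 169 175 178]
```

```bash
python3 -m handwheel '[[0,[0,0,-1],[0,0,0]],[0,[0,0,-1],[0,0,0]],[0,[0,0,-0.7],[0,0,0]],[0,[0,0,-0.2],[0,0,0]],[0,[0,0,-0.2],[0,0,0]]]'
```

```text
time: 10.5
tool_pos: [0.565, 0.0989, 0.1456]
orientation: [[0.342, 0.94, -0.0], [0.94, -0.342, 0.0], [-0.0, -0.0, -1.0]]
wrist_force: [-0.1, -0.3, -2.5]
grip_width: 0.021
grasp_force: 39.9
```

```bash
python3 -m handwheel '[[0,[0,0,-0.1],[0,0,0]],[0,[0,0,-0.1],[0,0,0]],[0,[0,0,-0.1],[0,0,0]],[0,[0,0,0],[0,0,0]],[0,[0,0,0],[0,0,0]]]'
```

```text
time: 11.0
tool_pos: [0.565, 0.0989, 0.143]
orientation: [[0.342, 0.94, 0.0], [0.94, -0.342, 0.0], [0.0, 0.0, -1.0]]
wrist_force: [0.2, 0.0, -2.3]
grip_width: 0.0209
grasp_force: 39.8
```

The nose is in, 3 mm below the ear's top with no reaction.

```bash
python3 -m handwheel '[[0,[0,0,-0.2],[0,0,0]],[0,[0,0,-0.2],[0,0,0]],[0,[0,0,-0.2],[0,0,0]],[0,[0,0,-0.1],[0,0,0]],[0,[0,0,0],[0,0,0]]]'
```

```text
time: 11.5
tool_pos: [0.5649, 0.0989, 0.1357]
orientation: [[0.342, 0.94, -0.0], [0.94, -0.342, 0.0], [-0.0, -0.0, -1.0]]
wrist_force: [0.6, -0.4, -2.5]
grip_width: 0.0208
grasp_force: 39.8
```

```bash
python3 -m handwheel '[[0,[0,0,-0.2],[0,0,0]],[0,[0,0,-0.2],[0,0,0]],[0,[0,0,-0.1],[0,0,0]],[0,[0,0,-0.1],[0,0,0]],[0,[0,0,0],[0,0,0]]]'
```

```text
time: 12.0
tool_pos: [0.565, 0.0989, 0.1297]
orientation: [[0.342, 0.94, -0.0], [0.94, -0.342, 0.0], [-0.0, -0.0, -1.0]]
wrist_force: [-0.6, -0.0, -2.1]
grip_width: 0.0208
grasp_force: 39.8
```

```bash
python3 -m handwheel '[[0,[0,0,-0.1],[0,0,0]],[0,[0,0,-0.1],[0,0,0]],[0,[0,0,-0.1],[0,0,0]],[0,[0,0,-0.1],[0,0,0]],[0,[0,0,0],[0,0,0]]]'
```

```text
time: 12.5
tool_pos: [0.565, 0.0989, 0.1258]
orientation: [[0.342, 0.94, -0.0], [0.94, -0.342, 0.0], [-0.0, -0.0, -1.0]]
wrist_force: [0.3, 0.1, -3.6]
grip_width: 0.021
grasp_force: 39.8
```

```bash
python3 -m handwheel '[[0,[0,0,-0.2],[0,0,0]],[0,[0,0,-0.2],[0,0,0]],[0,[0,0,-0.2],[0,0,0]],[0,[0,0,-0.1],[0,0,0]],[0,[0,0,0],[0,0,0]]]'
```

```text
time: 13.0
tool_pos: [0.565, 0.0989, 0.1187]
orientation: [[0.342, 0.94, -0.0], [0.94, -0.342, -0.0], [-0.0, -0.0, -1.0]]
wrist_force: [0.3, 1.1, -1.8]
grip_width: 0.0211
grasp_force: 39.8
```

```bash
python3 -m handwheel '[[0,[0,0,-0.1],[0,0,0]],[0,[0,0,-0.1],[0,0,0]],[0,[0,0,-0.1],[0,0,0]],[0,[0,0,-0.1],[0,0,0]],[0,[0,0,-0.1],[0,0,0]]]'
```

```text
time: 13.5
tool_pos: [0.5651, 0.0989, 0.1138]
orientation: [[0.342, 0.94, 0.0], [0.94, -0.342, 0.0], [0.0, 0.0, -1.0]]
wrist_force: [-0.2, 0.7, -2.3]
grip_width: 0.0209
grasp_force: 39.9
```

```bash
python3 -m handwheel '[[0,[0,0,-0.1],[0,0,0]],[0,[0,0,-0.1],[0,0,0]],[0,[0,0,-0.1],[0,0,0]],[0,[0,0,-0.1],[0,0,0]],[0,[0,0,0],[0,0,0]]]'
```

```text
time: 14.0
tool_pos: [0.565, 0.0989, 0.1098]
orientation: [[0.342, 0.94, -0.0], [0.94, -0.342, 0.0], [-0.0, -0.0, -1.0]]
wrist_force: [-0.0, 1.3, -3.0]
grip_width: 0.021
grasp_force: 39.9
```

```bash
python3 -m handwheel '[[0,[0,0,-0.1],[0,0,0]],[0,[0,0,-0.1],[0,0,0]],[0,[0,0,-0.1],[0,0,0]],[0,[0,0,-0.1],[0,0,0]],[0,[0,0,0],[0,0,0]]]'
```

```text
time: 14.5
tool_pos: [0.565, 0.099, 0.1059]
orientation: [[0.342, 0.94, -0.0], [0.94, -0.342, 0.0], [0.0, -0.0, -1.0]]
wrist_force: [-0.5, 1.0, -0.6]
grip_width: 0.021
grasp_force: 39.8
```

```bash
python3 -m handwheel '[[0,[0,0,-0.1],[0,0,0]],[0,[0,0,-0.1],[0,0,0]],[0,[0,0,-0.1],[0,0,0]],[0,[0,0,0],[0,0,0]],[0,[0,0,0],[0,0,0]]]'
```

```text
time: 15.0
tool_pos: [0.565, 0.0989, 0.1026]
orientation: [[0.342, 0.94, -0.0], [0.94, -0.342, 0.0], [-0.0, -0.0, -1.0]]
wrist_force: [-0.5, 1.7, 0.7]
grip_width: 0.0211
grasp_force: 39.9
```

```bash
python3 -m handwheel '[[0,[0,0,-0.1],[0,0,0]],[0,[0,0,-0.1],[0,0,0]],[0,[0,0,-0.1],[0,0,0]],[0,[0,0,0],[0,0,0]],[0,[0,0,0],[0,0,0]]]'
```

```text
time: 15.5
tool_pos: [0.5651, 0.0989, 0.0997]
orientation: [[0.342, 0.94, 0.0], [0.94, -0.342, -0.0], [-0.0, 0.0, -1.0]]
wrist_force: [1.2, 1.6, 1.1]
grip_width: 0.021
grasp_force: 39.9
```

```bash
python3 -m handwheel '[[0,[0,0,-0.1],[0,0,0]],[0,[0,0,-0.05],[0,0,0]],[0,[0,0,-0.05],[0,0,0]],[0,[0,0,0],[0,0,0]],[0,[0,0,0],[0,0,0]]]'
```

```text
time: 16.0
tool_pos: [0.5653, 0.099, 0.0983]
orientation: [[0.342, 0.94, 0.001], [0.94, -0.342, 0.0], [0.0, 0.001, -1.0]]
wrist_force: [1.5, 2.0, 4.7]
grip_width: 0.0206
grasp_force: 39.9
```

```bash
python3 -m handwheel '[[0,[0,0,-0.05],[0,0,0]],[0,[0,0,-0.05],[0,0,0]],[0,[0,0,0],[0,0,0]],[0,[0,0,0],[0,0,0]],[0,[0,0,0],[0,0,0]]]'
```

```text
time: 16.5
tool_pos: [0.5654, 0.0991, 0.0981]
orientation: [[0.342, 0.94, 0.001], [0.94, -0.342, 0.0], [0.001, 0.001, -1.0]]
wrist_force: [-1.2, 2.0, 11.9]
grip_width: 0.0206
grasp_force: 39.9
```

```bash
python3 -m handwheel '[[0,[0,0,-0.04],[0,0,0]],[0,[0,0,0],[0,0,0]],[0,[0,0,0],[0,0,0]],[0,[0,0,0],[0,0,0]],[0,[0,0,0],[0,0,0]]]'
python3 - <<'E'
from h import *
from plant import *
s=state();print(s["tool_pos"],s["wrist_force"])
f=grab_frame("scene"); cv2.imwrite("pics/s3.png",f["frame"])
cv2.imwrite("pics/s3c.png",cv2.resize(f["frame"][170:270,140:260],None,fx=6,fy=6,interpolation=3))
E
```

```text
time: 17.0
tool_pos: [0.5655, 0.0991, 0.0981]
orientation: [[0.342, 0.94, 0.002], [0.94, -0.342, 0.0], [0.001, 0.002, -1.0]]
wrist_force: [-3.3, 1.5, 14.9]
grip_width: 0.0209
grasp_force: 39.9
[0.56548625 0.09906192 0.09808695] [-3.26136851  1.53174907 14.90766125]
```

View pics/s3c.png

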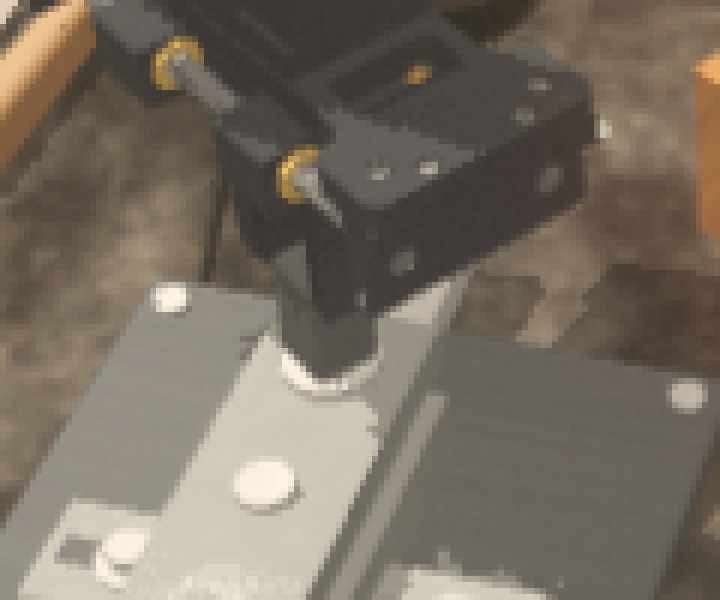

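Picture s3c shows the flange (330,380) flat on the upper ear. The force rises without motion, so the pin is home. I unload, release and retreat.

```bash
python3 -m handwheel '[[0,[0,0,0.1],[0,0,0]],[0.5,[0,0,0.05],[0,0,0]],[0.5,[0,0,0],[0,0,0]],[0.5,[0,0,0],[0,0,0]],[0.5,[0,0,0],[0,0,0]]]'
python3 -m handwheel '[[0.5,[0,0,1],[0,0,0]],[0.5,[0,0,2],[0,0,0]],[0.5,[0,0,3],[0,0,0]],[0.5,[0,0,4],[0,0,0]],[0.5,[0,0,4],[0,0,0]]]'
python3 -m handwheel '[[0.5,[-1,-4,0],[0,0,0]],[0.5,[-1,-4,0],[0,0,0]],[0.5,[-1,-4,0],[0,0,0]],[0.5,[-1,-4,0],[0,0,0]],[0.5,[-1,-4,0],[0,0,0]]]'
python3 -m handwheel '[[0.5,[-1,-4,0],[0,0,0]],[0.5,[-1,-4,0],[0,0,0]],[0.5,[0,0,0],[0,0,0]],[0.5,[0,0,0],[0,0,0]],[0.5,[0,0,0],[0,0,0]]]'
python3 - <<'E'
from h import *
from plant import *
s=state();print(s["tool_pos"],s["wrist_force"])
F=grab_frame("scene"),grab_frame("top")
P=[cv2.resize(F[0]["frame"][140:290,110:270],None,fx=2.5,fy=2.5,interpolation=3),cv2.resize(F[1]["frame"][115:265,140:300],None,fx=2.5,fy=2.5,interpolation=3)]
cv2.imwrite("pics/fin.png",np.hstack(P))
E
```

```text
time: 17.55
tool_pos: [0.5648, 0.0988, 0.0976]
orientation: [[0.342, 0.94, -0.001], [0.94, -0.342, -0.0], [-0.0, -0.001, -1.0]]
wrist_force: [0.5, -0.0, 0.1]
grip_width: 0.0437
grasp_force: 0.0
time: 18.05
tool_pos: [0.5647, 0.0989, 0.2401]
orientation: [[0.342, 0.94, -0.0], [0.94, -0.342, -0.0], [-0.0, -0.0, -1.0]]
wrist_force: [0.7, 0.4, -0.1]
grip_width: 0.0441
grasp_force: 0.0
time: 18.55
tool_pos: [0.5144, -0.1026, 0.2389]
orientation: [[0.342, 0.94, 0.001], [0.94, -0.342, -0.0], [-0.0, 0.001, -1.0]]
wrist_force: [0.7, 0.3, -0.3]
grip_width: 0.0443
grasp_force: 0.0
time: 19.05
tool_pos: [0.4952, -0.1802, 0.2384]
orientation: [[0.341, 0.94, 0.0], [0.94, -0.341, 0.0], [0.0, 0.0, -1.0]]
wrist_force: [0.1, 0.1, -0.3]
grip_width: 0.0442
grasp_force: 0.0
[ 0.49522468 -0.18022557  0.23838244] [ 0.08195326  0.08866922 -0.31173559]
```

View pics/fin.png

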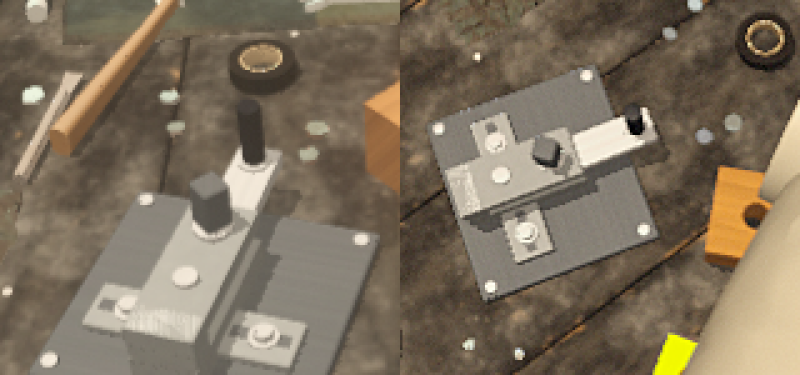

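The final picture shows the pin upright with its flange flat on the ear (scene half 212,230), the bar in line under it, and the tape undisturbed.

```bash
python3 -c "from plant import *; print(finish_job())"
```

```text
the job is handed in; nothing more can be done
None
```

The drawbar was swung to its stop and the pin pushed home with its flange on the upper ear, then released; the job was handed in at about 19 s with the robot clear, and the hand-in returned no verdict.

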